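Set a tracing light box to its third brightness click

TASK

On the tracing light box, push the tall brightness lever with a fingertip all the way back to its off stop, then push it away from that stop by three clicks, counting them by feel, and leave it resting in the third click without ever running on to the fourth. Only push the lever, gently: do not grip it, and leave the small tint stub and everything else on the table where it is.

Things in the scene. Friction and masses are not known exactly. Their poses are not given: they have to be found in the camera images.
- lightbox: Tracing light box, a flat aluminium case 300 (x) by 400 (y) by 32 mm (z), fixed to the table. Origin: centre of its underside; z up. Its console is the flat strip along its -x edge (nearest the robot), 52 mm wide, flush with the case top, centre line at x = -120 mm; the lever's slot runs along y on that line. The rest of the top carries a sheet and loose drawing things.
- lever (a joint): Brightness lever along its slot, in m: 0 at the hard off stop, growing to the light box's +y, to 0.084. A sprung detent every 14 mm: off 0, first 0.014, second 0.028, third 0.042 ... sixth 0.084. About 6 N moves it out of one; half way to the next the resistance vanishes and it snaps on into that one, up to 7 mm ahead of what pushes it. It starts in or between the first and second detents.
- lever_top (a point): Top centre of the brightness lever, an upright black paddle 28 (along the light box's x) by 12 mm (along y), 32 mm above the console (64 mm above the table). Its foot has a thin 34 by 20 mm skirt, 4 mm high, no obstacle. Nothing else stands within 25 mm of its path from off to the third detent; on the off side 95 mm of console are free.
- lever_off (a point): Fixed point on the console's surface, under the lever's centre when it is at the off stop: x = -120, y = -95, z = 32 mm in the light box's frame. Seven short black index lines beside the slot, on its +x side, mark the off place and the six detents.
- tint_top (a point): Top centre of the other control, the tint slider: a small round black stub, 12 mm across and 16 mm high, on the same console, about 125 mm to the +y side of the light box's middle. Leave it alone.
- ink_bottle: Green glass ink bottle with black cap, 48 mm across, 68 mm high, standing on the light box. Origin: centre of its underside. Leave it alone.
- ink_pot: Small amber glass ink pot, 38 mm across, 32 mm high, standing on the console between the brightness lever and the tint stub. Origin: centre of its underside. Leave it alone.
- brush: Wooden writing brush, 215 mm long, 12 mm thick, lying on the light box's sheet. Origin: its underside, near its middle. Leave it alone.
- pen: Steel pen, 140 mm long, 10 mm thick, lying on the light box's sheet. Origin: its underside, near its middle. Leave it alone.
- notebook: Black notebook, 156 by 216 by 20 mm, lying on the table to the robot's left. Origin: centre of its underside. Leave it alone.
- cutter: Yellow and black craft knife, shut, 150 mm long, 17 mm high, lying on the table to the robot's right. Origin: its underside, near its middle. Leave it alone.
- water: Water bottle with blue cap, 66 mm across, 210 mm high, standing at the far left of the table. Origin: centre of its underside. Leave it alone.

How it is judged:
By the outcome, as a careful person would: the job done as asked, in the order asked, and still so for the second after the job is handed in, with the robot touching nothing.
It also fails if it takes over 58 s, if anything falls off the work surface, if the arm or the gripper's body presses on something with over 40 N, if the wrist force passes 120 N, or if a joint passes its speed limit or range.

ROBOT

A 6-joint arm with a two-finger parallel gripper is mounted at the origin on the work surface. World frame = base frame: x ahead of the robot, y to its left, z up, the work surface at z = 0. Lengths are in mm, angles in rad, forces in N, time in s.
With the tool pointing down it reaches from about 275 to 750 mm from the base axis. Payload 10.2 kg.
Tool frame: the origin (TCP) lies at the very end of the fingers, on their centre line; the grasp point (between the pads) lies 19 mm behind it; z points along the fingers, y is the direction in which the jaws open and shut (so a half turn about z gives the same grasp; the last joint's range is limited). The gripper opens to 85 mm and grips with 20 to 120 N. Pads are 22 mm wide; open, the fingers measure 114 mm over their backs; the gripper's body (76 mm by 85 mm) begins 54 mm behind the grasp point. The pads swing forward as they close: fully open they stand 13 mm farther back than shut.
Start: joints at [-1.431, 0.313, 1.498, -0, 1.331, -0.223], TCP at [186.307, -490.837, 231.294] pointing down, gripper open.
Joint ranges: [-2.94, 2.94], [-0.97, 2.17], [0.19, 2.56], [-1.23, 4.37], [0.02, 3.11], [-2.88, 2.88]. Speed limits (rad/s): [2.39, 2.39, 3.01, 3.14, 3.14, 3.14].

INTERFACE

Orientations are given as a unit quaternion [w, x, y, z].
In Python, from rig import * gives the robot as it stands. The module is installed in compiled form; this text tells all that it offers.
- The arm moves only by the shell command python3 -m crank 'ROWS' [FORCE]. ROWS is a JSON object of lists of equal length, an entry for each row: "dp": the shift along the world's x, y, z in cm, a list of three; "delta_rot": the turn, a rotation vector about the world's x, y, z in degrees, a list of three; "claw": the closure in counts, from 0 (fully open) to 255 (shut). A call has 1 to 10 rows; each row shifts and turns the commanded pose from where the row before left it; what a row does not reach is not made up. A row lasts 1/10 s, in which the tool goes at most 50 mm and 8.59 degrees, less where a joint would pass 70% of its speed; a pose out of reach is approached as far as the arm can. A call is refused whole if a number of a shift passes 5 or a number of a turn 8.59, either way. A call with a gripper value outside its range is refused whole. The fingers move at their own pace and stop on an object; FORCE is the grip in N (left out, the last holds). Time passes only in rows, so rows that do not move let the fingers close. It gives the time, the measured TCP pose, the force and the opening at its end, in the units of the state.
- sense(): the state, without advancing time (a new reading comes with each control period).
- capture(name): name is "side" or "top"; returns (picture, depth): 400x640x3 uint8, red, green, blue; 400x640 float32, mm along the optical axis (not along the pixel's ray), 0 where there is no reading.
- camera_model(name): a dict with "fx", "fy", "cx", "cy" (pixels), "cam_to_world" (4x4, takes a point from camera to world coordinates). Camera axes: x right, y up, looking along -z (the intrinsics and any distortion apply to the point x, -y, -z); pixel columns grow to the right and rows downward; lengths in mm; the calibration is good to about 2 mm. A picture is of the moment at which its call begins. camera_model takes no time and is no camera call.
- finish_job(): hands the job in, once; it reports no verdict.
Trained networks look in the newest picture that a camera, given by its name, has taken for a name from the list of things; names that differ only in an ending like _2 or _b are one class to them, and where a whole thing is asked for, a point or a joint stands for the part that bears it (a point fixed in the world has none). Each returns a list of dicts, best first, with "p" (0 to 1); they miss things now and then, are a little off and sometimes report something else, mostly with a low value. They report only what shows in the picture. A call takes as long as a camera call.
- boxes_of(camera, target): "centre" ([column, row] in pixels, amid what is visible of it).
- masks_of(camera, target): "region" (400x640 bool, what is visible of it) and "centre" ([column, row] in pixels, amid what is visible of it).
- pinpoint(camera, target): "centre" ([column, row] in pixels: a listed point, or the origin of a listed thing).
The state is a dict: "time_s": time; "joints": joint angles; "dq": joint speeds; "tau": joint torques, N m; "eef_pos": TCP position; "ee_rot": TCP orientation; "force": force on the tool from outside, world axes, zero at the start; "wrist_torque": the same for the moment, N m; "grip_width": opening from 0.0 (shut) to 1.0 (fully open).
Only numpy, scipy, OpenCV 4.12 (cv2) and the standard library are available. Lean on these libraries where they do the work, as an engineer would, in place of code of your own. Each camera call takes 0.05 s, during which the arm holds its last target.

## Working session

There is one attempt and no reset: what is moved stays moved. The work goes in short steps, Python scripts to look and compute and a shell command to move; the robot and the scene stay as the last step left them, time stands still between calls to the robot, and variables do not carry over. Pictures are saved under pics/ and viewed, and the job is handed in when it is done.

```bash
mkdir -p pics; cat > h.py <<'E'
from rig import *
import numpy as np, cv2
def px2w(cam,c,r,depth=None,z=None):
    m=camera_model(cam); T=np.array(m["cam_to_world"])
    d=np.array([(c-m["cx"])/m["fx"],-(r-m["cy"])/m["fy"],-1.0])
    R=T[:3,:3]; o=T[:3,3]; w=R@d
    s=depth if depth is not None else (z-o[2])/w[2]
    return o+w*s
E
python3 - <<'E'
from h import *
s=sense(); print(s)
for c in ("side","top"):
    p,d=capture(c); cv2.imwrite(f"pics/{c}0.png",p[:,:,::-1]); np.save(f"{c}0d.npy",d)
    m=camera_model(c); print(c,m)
    for t in ("lever_top","lever_off","tint_top","ink_pot","lightbox"):
        for q in pinpoint(c,t)[:2]: print(c,t,q)
E
```

```text
{'time_s': 0.0, 'joints': array([-1.43140540e+00,  3.13449833e-01,  1.49844954e+00,  1.04031784e-05,
        1.33099624e+00, -2.23413286e-01]), 'dq': array([ 0.00136925, -0.00036146, -0.00119696, -0.00011491, -0.00051419,
        0.0012513 ]), 'tau': array([ 5.44119321e-04, -4.12253630e+01, -2.59739792e+01, -1.39507501e-04,
        4.11225119e-03,  1.74006209e-05]), 'eef_pos': array([ 186.26858786, -490.56690479,  230.73047233]), 'ee_rot': array([-6.50692361e-04,  9.83591722e-01,  1.80407593e-01,  3.24088518e-05]), 'force': array([ 0.03475883, -0.22797827, -0.45372305]), 'wrist_torque': array([0.01682012, 0.01452496, 0.06429516]), 'grip_width': 1.002628083692734}
side {'fx': 450.56743729983776, 'fy': 450.56743729983776, 'cx': 325.3039833259441, 'cy': 197.53789622535965, 'cam_to_world': array([[ 9.89916341e-01,  1.11586477e-01, -8.72587826e-02,
         4.82380912e+02],
       [-1.40903876e-01,  7.12397549e-01, -6.87485149e-01,
        -9.38899823e+02],
       [-1.45511028e-02,  6.92847884e-01,  7.20936942e-01,
         1.08533439e+03],
       [ 0.00000000e+00,  0.00000000e+00,  0.000
[... 322 characters left out ...]
3259937, 'fy': 421.94157963259937, 'cx': 321.99475396973787, 'cy': 196.49500156316338, 'cam_to_world': array([[ 2.22859567e-02,  9.90909281e-01, -1.32673027e-01,
         4.08482384e+02],
       [-9.99694704e-01,  2.35038220e-02,  7.62025581e-03,
         2.01756170e+00],
       [ 1.06693054e-02,  1.32462697e-01,  9.91130566e-01,
         1.57847105e+03],
       [ 0.00000000e+00,  0.00000000e+00,  0.00000000e+00,
         1.00000000e+00]])}
top lever_top {'centre': [345.8, 208.4], 'p': 0.42}
top lever_off {'centre': [348.2, 207.8], 'p': 0.95}
top tint_top {'centre': [307.1, 214.8], 'p': 0.26}
top ink_pot {'centre': [309.5, 215.3], 'p': 0.45}
top lightbox {'centre': [320.1, 181.9], 'p': 0.59}
```

View pics/side0.png

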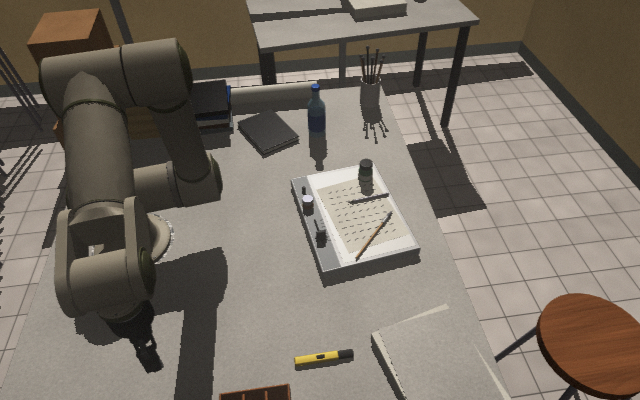

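View pics/top0.png

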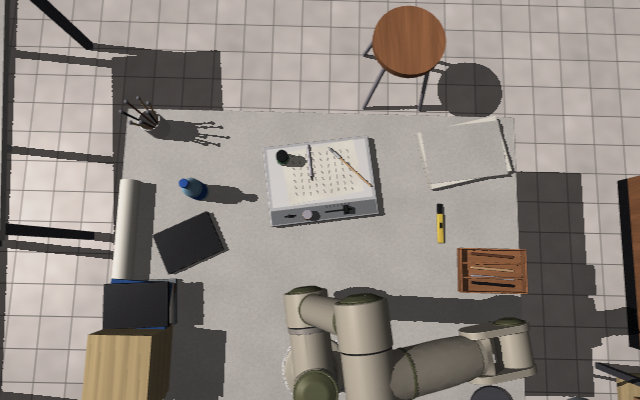

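```bash
python3 - <<'E'
from h import *
a=cv2.imread("pics/side0.png")[160:280,260:420]; cv2.imwrite("pics/side0z.png",cv2.resize(a,None,fx=5,fy=5,interpolation=2))
a=cv2.imread("pics/top0.png")[130:240,250:390]; cv2.imwrite("pics/top0z.png",cv2.resize(a,None,fx=5,fy=5,interpolation=2))
for c,l in (("side",[("lever_top",318.3,231.7,64),("lever_off",323.4,243.5,32),("tint",371.8,233.1,48),("pot",310.1,205.8,32),("box",353.1,218.2,0)]),("top",[("lever_top",345.8,208.4,64),("lever_off",348.2,207.8,32),("tint",307.1,214.8,48),("pot",309.5,215.3,32),("box",320.1,181.9,0)])):
    for n,x,y,z in l: print(c,n,px2w(c,x,y,z=z).round(1))
E
```

```text
side lever_top [566.1 -99.3  64. ]
side lever_off [ 577.8 -120.    32. ]
side tint [ 723.5 -115.7   48. ]
side pot [556.8  36.9  32. ]
side box [688.6  -8.4   0. ]
top lever_top [569.9 -96.5  64. ]
top lever_off [ 575.7 -107.4   32. ]
top tint [544.9  42.9  48. ]
top pot [544.7  34.5  32. ]
top box [675.4  -1.7   0. ]
```

View pics/side0z.png

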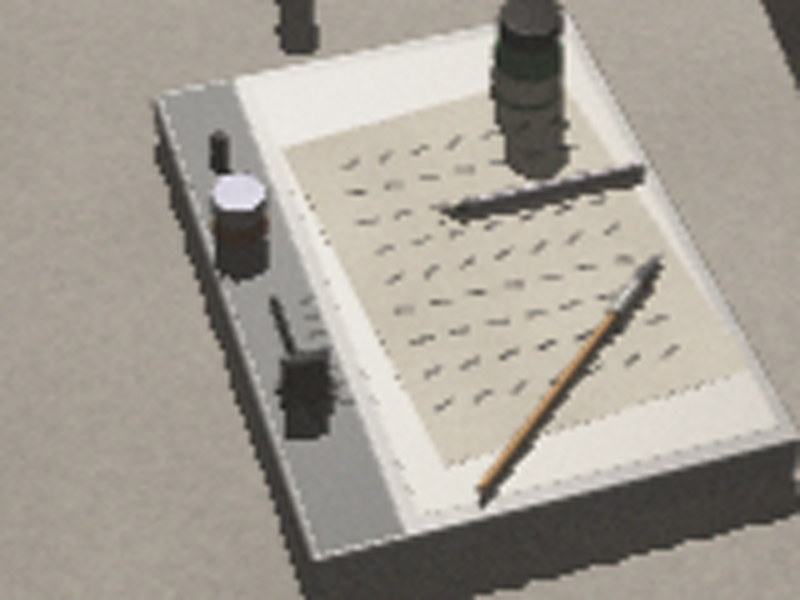

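View pics/top0z.png

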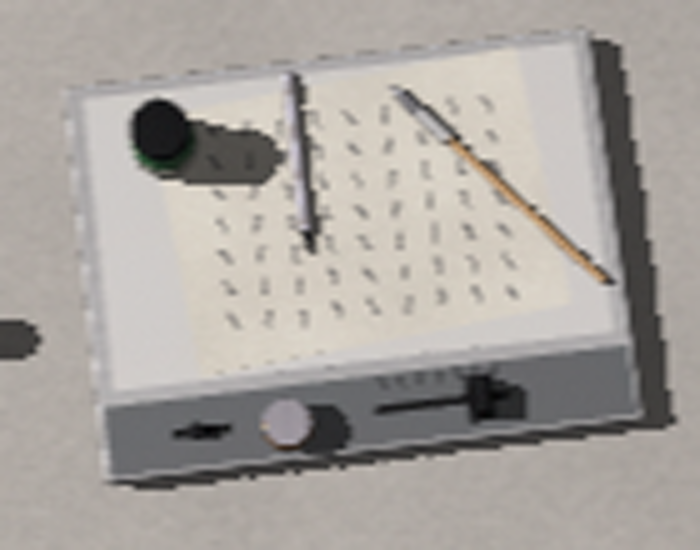

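```bash
python3 - <<'E'
from h import *
L=np.array([[150,200],[150,-200],[-150,-200],[-150,200]],float)
pts={"top":[(68,90),(588,32),(638,412),(107,478)],"side":[(565,12),(800,437),(318,558),(155,98)]}
off={"top":(250,130),"side":(260,160)}
for c in pts:
    W=np.array([px2w(c,off[c][0]+x/5,off[c][1]+y/5,z=32)[:2] for x,y in pts[c]]); print(W.round(1))
    a=L-L.mean(0); b=W-W.mean(0)
    if c=="x": pass
    H=a.T@b; th=np.arctan2(H[0,1]-H[1,0],H[0,0]+H[1,1]); R=np.array([[np.cos(th),-np.sin(th)],[np.sin(th),np.cos(th)]])
    t=W.mean(0)
    print(c,t,np.degrees(th),"res",(a@R.T+t-W).round(1).tolist())
    for n,p in (("off",(-120,-95)),("d3",(-120,-53)),("tint",(-120,125))): print(n,R@p+t)
for c in ("side","top"):
  d=np.load(c+"0d.npy")
  for q in masks_of(c,"lever_top")[:1]:
    m=q["region"]; v,u=np.nonzero(m&(d>0)); P=np.array([px2w(c,x,y,depth=d[y,x]) for x,y in zip(u,v)]); print(c,q["p"],len(P)); 
    P=P[P[:,2]>52]; print(P.round(0).tolist())
E
```

```text
[[ 793.7  213.1]
 [ 848.3 -176.9]
 [ 561.2 -216. ]
 [ 503.7  172.8]]
top [676.74612439  -1.72416021] 8.069285901614508 res [[3.5, 4.2], [5.0, -1.8], [-4.9, -4.8], [-3.5, 2.4]]
off [ 571.26943598 -112.62802941]
d3 [565.37387509 -71.04386942]
tint [540.38792653 105.193761  ]
[[ 798.7  208.5]
 [ 854.6 -177.1]
 [ 564.6 -218.5]
 [ 507.2  166.7]]
side [681.30320085  -5.12284705] 8.281392648558633 res [[2.2, 5.9], [3.9, -4.3], [-2.9, -6.1], [-3.2, 4.5]]
off [ 576.23779606 -116.416426  ]
d3 [570.18833297 -74.85437605]
tint [544.55013226 101.28954994]
side 0.58 102
[[575.0, -92.0, 62.0], [578.0, -94.0, 63.0], [581.0, -95.0, 65.0], [563.0, -96.0, 64.0], [566.0, -96.0, 63.0], [569.0, -95.0, 62.0], [571.0, -97.0, 63.0], [574.0, -97.0, 63.0], [577.0, -100.0, 66.0], [580.0, -98.0, 63.0], [583.0, -101.0, 66.0], [559.0, -99.0, 63.0], [562.0, -101.0, 65.0], [565.0, -101.0, 64.0], [568.0, -100.0, 63.0], [571.0, -103.0, 66.0], [574.0, -100.0, 62.0], [577.0, -102.0, 64.0], [580.0, -101.0, 62.0], [583.0, -100.0, 61.0], [586.0, -101.0, 61.0], [559.0, -98.0, 58.0], [562.0, -104.0, 64.0], [565.0, -104.0, 64
[... 397 characters left out ...]
573.0, -106.0, 56.0], [582.0, -105.0, 53.0]]
top 0.5 68
[[582.0, -90.0, 64.0], [582.0, -93.0, 65.0], [582.0, -97.0, 65.0], [579.0, -90.0, 61.0], [579.0, -94.0, 62.0], [579.0, -97.0, 64.0], [575.0, -90.0, 64.0], [575.0, -93.0, 65.0], [575.0, -97.0, 67.0], [575.0, -101.0, 63.0], [572.0, -90.0, 61.0], [571.0, -94.0, 65.0], [571.0, -97.0, 63.0], [571.0, -101.0, 64.0], [569.0, -91.0, 54.0], [568.0, -94.0, 61.0], [567.0, -97.0, 69.0], [568.0, -101.0, 62.0], [565.0, -91.0, 54.0], [564.0, -94.0, 66.0], [565.0, -98.0, 59.0], [564.0, -101.0, 65.0], [561.0, -91.0, 57.0], [560.0, -94.0, 66.0], [560.0, -97.0, 65.0], [561.0, -101.0, 62.0], [557.0, -94.0, 57.0], [557.0, -97.0, 64.0], [557.0, -101.0, 60.0]]
```

```bash
python3 -m crank '{"dp":[[3.2,3.6,0],[3.2,3.6,0],[3.2,3.6,0],[3.2,3.6,0],[3.2,3.6,0],[3.2,3.6,0],[3.2,3.6,0],[3.2,3.6,0],[3.2,3.6,0],[3.2,3.6,0]],"delta_rot":[[0,0,-6.3],[0,0,-6.3],[0,0,0],[0,0,0],[0,0,0],[0,0,0],[0,0,0],[0,0,0],[0,0,0],[0,0,0]],"claw":[255,255,255,255,255,255,255,255,255,255]}' 30
```

```text
time_s: 1.7
eef_pos: [507.4, -129.0, 231.5]
ee_rot: [0.0, 0.997, 0.071, 0.0]
force: [-0.3, -0.4, -0.3]
grip_width: 0.0
```

```bash
python3 -m crank '{"dp":[[3,3.2,-2],[2.9,3.2,-2],[0,0,-3],[0,0,-3],[0,0,0],[0,0,0]],"delta_rot":[[0,0,0],[0,0,0],[0,0,0],[0,0,0],[0,0,0],[0,0,0]],"claw":[255,255,255,255,255,255]}'
python3 - <<'E'
from h import *
for c in ("side","top"):
    p,d=capture(c)
    b=(slice(140,270),slice(250,410)) if c=="side" else (slice(120,240),slice(250,410))
    cv2.imwrite(f"pics/{c}1z.png",cv2.resize(p[b][:,:,::-1],None,fx=4.6,fy=4.6,interpolation=2))
s=sense();print(s["time_s"],s["eef_pos"])
E
```

```text
time_s: 2.3
eef_pos: [565.6, -67.0, 132.1]
ee_rot: [0.0, 0.997, 0.071, 0.0]
force: [0.6, 0.0, 0.3]
grip_width: -0.004
2.4 [566.10410225 -67.33761377 133.25781956]
```

View pics/side1z.png

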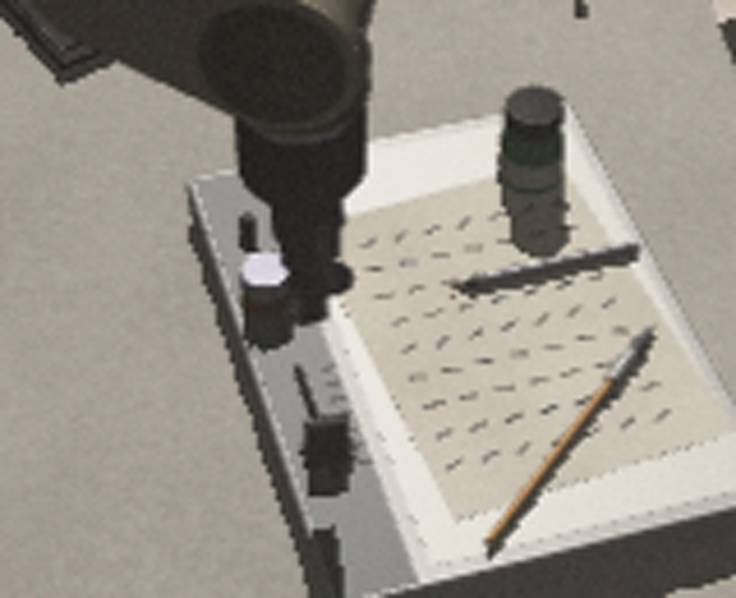

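View pics/top1z.png

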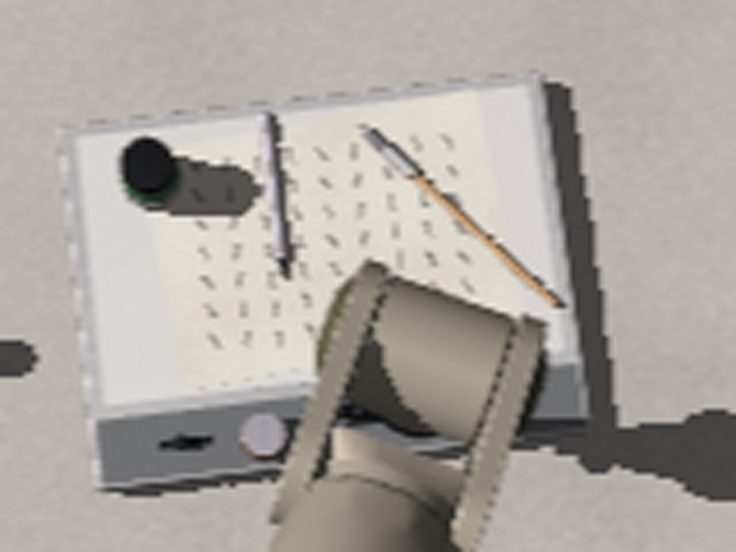

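The shut fingertip hangs over the slot between the lever (side zoom 325,450) and the pot (265,300). I'll lower it into the gap now.

```bash
python3 -m crank '{"dp":[[0,0,-3],[0,0,-3],[0,0,-2.2],[0,0,0],[0,0,0]],"delta_rot":[[0,0,0],[0,0,0],[0,0,0],[0,0,0],[0,0,0]],"claw":[255,255,255,255,255]}'
python3 -m crank '{"dp":[[0.043,-0.297,0],[0.043,-0.297,0],[0,0,0]],"delta_rot":[[0,0,0],[0,0,0],[0,0,0]],"claw":[255,255,255]}'
```

```text
time_s: 2.9
eef_pos: [566.2, -67.3, 51.0]
ee_rot: [0.0, 0.997, 0.071, 0.001]
force: [0.3, -0.5, -0.0]
grip_width: -0.004
time_s: 3.2
eef_pos: [566.7, -73.4, 50.3]
ee_rot: [0.0, 0.997, 0.071, 0.001]
force: [0.1, -0.2, 0.1]
grip_width: 0.001
```

```bash
python3 - <<'E'
from h import *
p,d=capture("side")
cv2.imwrite("pics/side2z.png",cv2.resize(p[140:270,250:410][:,:,::-1],None,fx=4.6,fy=4.6,interpolation=2))
E
```

```text
(no output)
```

View pics/side2z.png

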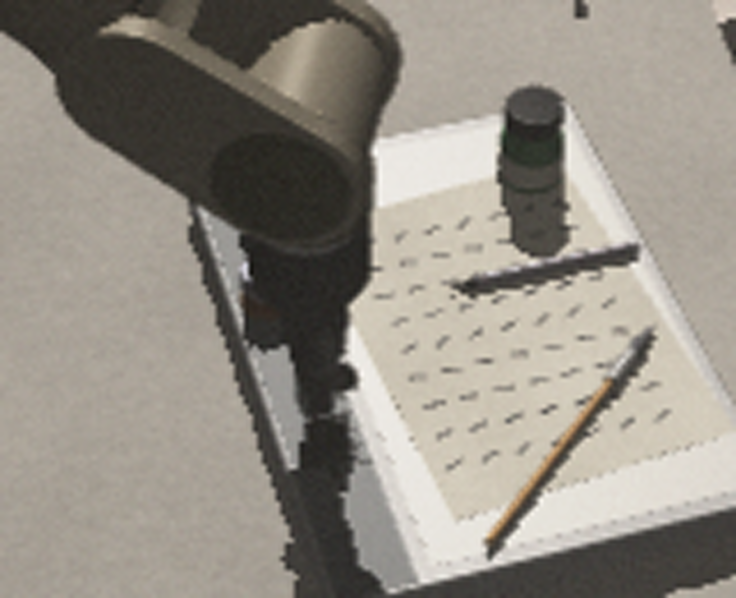

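Finger is just behind the lever (315,410 in the zoom) with clear space to the pot. I'll push toward off in small steps.

```bash
for i in 1 2 3 4 5 6; do python3 -m crank '{"dp":[[0.014,-0.1,0],[0.014,-0.1,0]],"delta_rot":[[0,0,0],[0,0,0]],"claw":[255,255]}' | sed -n '1,2p;4p'|tr '\n' ' '; echo; done
```

```text
time_s: 3.45 eef_pos: [566.5, -74.8, 49.4] force: [0.1, 0.6, 0.2] 
time_s: 3.65 eef_pos: [566.7, -76.8, 49.3] force: [-0.0, -0.5, -0.2] 
time_s: 3.85 eef_pos: [566.9, -78.4, 49.3] force: [-0.6, 4.7, 2.0] 
time_s: 4.05 eef_pos: [567.1, -79.8, 49.3] force: [0.1, 5.3, 1.4] 
time_s: 4.25 eef_pos: [567.5, -82.4, 49.3] force: [-0.3, 3.8, 0.9] 
time_s: 4.45 eef_pos: [567.9, -85.0, 49.3] force: [0.0, 1.1, -1.0]
```

```bash
for i in 1 2 3 4; do python3 -m crank '{"dp":[[0.014,-0.1,0],[0.014,-0.1,0]],"delta_rot":[[0,0,0],[0,0,0]],"claw":[255,255]}' | sed -n '1,2p;4p'|tr '\n' ' '; echo; done
```

```text
time_s: 4.65 eef_pos: [568.2, -87.2, 49.3] force: [0.4, -0.7, -0.2] 
time_s: 4.85 eef_pos: [568.4, -89.0, 49.3] force: [0.2, -0.0, 0.4] 
time_s: 5.05 eef_pos: [568.7, -90.9, 49.3] force: [0.2, -0.1, -0.7] 
time_s: 5.25 eef_pos: [568.8, -92.1, 49.3] force: [-0.5, 8.2, 2.4]
```

```bash
for i in 1 2; do python3 -m crank '{"dp":[[0.014,-0.1,0]],"delta_rot":[[0,0,0]],"claw":[255]}' | sed -n '1,2p;4p'|tr '\n' ' '; echo; done
```

```text
time_s: 5.35 eef_pos: [568.8, -92.3, 49.3] force: [-1.5, 11.6, 3.8] 
time_s: 5.45 eef_pos: [568.8, -92.5, 49.3] force: [-1.1, 16.2, 5.3]
```

Force climbs to 16 N without motion, so it's at the off stop. Next: back away, lift, and go round to the other side.

```bash
python3 -m crank '{"dp":[[-0.08,0.5,0],[-0.08,0.5,0],[0,0,2.5],[0,0,2.5],[0.35,-2.6,0.5],[0.4,-2.6,0],[0.4,-2.6,0],[0,0,0],[0,0,0]],"delta_rot":[[0,0,0],[0,0,0],[0,0,0],[0,0,0],[0,0,0],[0,0,0],[0,0,0],[0,0,0],[0,0,0]],"claw":[255,255,255,255,255,255,255,255,255]}'
python3 - <<'E'
from h import *
p,d=capture("side")
cv2.imwrite("pics/side3z.png",cv2.resize(p[140:270,250:410][:,:,::-1],None,fx=4.6,fy=4.6,interpolation=2))
E
```

```text
time_s: 6.35
eef_pos: [579.0, -162.8, 104.1]
ee_rot: [-0.0, 0.997, 0.071, -0.0]
force: [-0.1, 0.0, -0.0]
grip_width: -0.002
```

View pics/side3z.png

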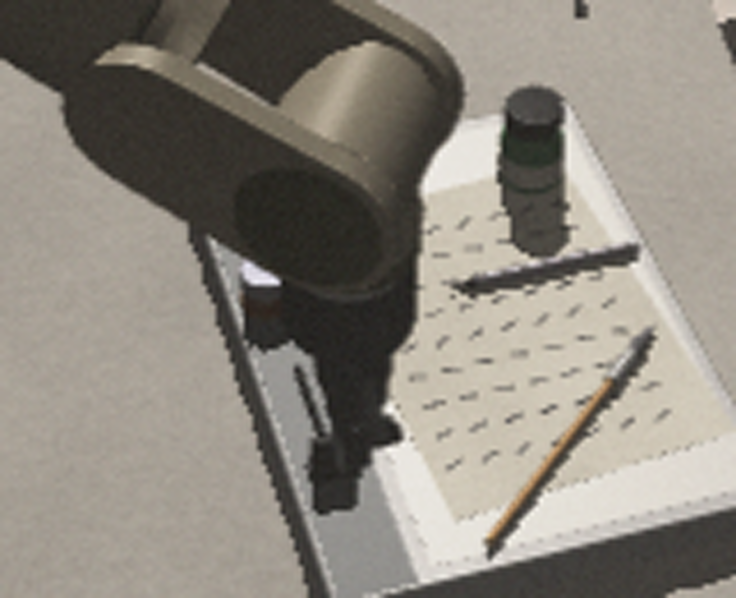

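The lever is now at the near end of its slot (zoom 335,490), and the finger is above it on the off side. Now lowering the finger.

```bash
python3 -m crank '{"dp":[[0,0,-2],[0,0,-2],[0,0,-1.4],[0,0,0],[0,0,0]],"delta_rot":[[0,0,0],[0,0,0],[0,0,0],[0,0,0],[0,0,0]],"claw":[255,255,255,255,255]}'
for i in 1 2 3 4 5; do python3 -m crank '{"dp":[[-0.03,0.2,0],[-0.03,0.2,0]],"delta_rot":[[0,0,0],[0,0,0]],"claw":[255,255]}' | sed -n '1,2p;4p'|tr '\n' ' '; echo; done
```

```text
time_s: 6.9
eef_pos: [579.4, -162.5, 50.8]
ee_rot: [0.0, 0.997, 0.072, 0.0]
force: [0.4, -0.1, -0.5]
grip_width: 0.002
time_s: 7.1 eef_pos: [578.9, -158.7, 51.2] force: [0.1, 0.5, 0.1] 
time_s: 7.3 eef_pos: [578.0, -154.6, 50.6] force: [-0.3, -0.3, -0.5] 
time_s: 7.5 eef_pos: [577.3, -150.6, 50.3] force: [-0.2, -0.3, -0.6] 
time_s: 7.7 eef_pos: [576.7, -146.6, 50.3] force: [-1.1, 0.8, -0.9] 
time_s: 7.9 eef_pos: [576.1, -142.6, 50.3] force: [-0.7, 0.1, 0.3]
```

```bash
for i in 1 2 3 4 5 6 7 8; do python3 -m crank '{"dp":[[-0.014,0.1,0]],"delta_rot":[[0,0,0]],"claw":[255]}' | sed -n '1,2p;4p'|tr '\n' ' '; echo; done
```

```text
time_s: 8.0 eef_pos: [576.0, -141.6, 50.3] force: [-0.6, 0.3, 1.3] 
time_s: 8.1 eef_pos: [575.9, -140.7, 50.3] force: [0.4, -0.0, -0.3] 
time_s: 8.2 eef_pos: [575.7, -139.7, 50.3] force: [0.2, -0.4, 0.1] 
time_s: 8.3 eef_pos: [575.6, -138.7, 50.3] force: [-0.3, 1.0, -0.3] 
time_s: 8.4 eef_pos: [575.4, -137.7, 50.3] force: [-0.3, -0.4, 0.4] 
time_s: 8.5 eef_pos: [575.3, -136.7, 50.3] force: [0.9, 0.5, -0.0] 
time_s: 8.6 eef_pos: [575.2, -135.7, 50.3] force: [-0.0, -0.1, -0.6] 
time_s: 8.7 eef_pos: [575.0, -134.7, 50.3] force: [0.6, -0.3, -0.4]
```

```bash
for i in 1 2 3 4 5 6; do python3 -m crank '{"dp":[[-0.014,0.1,0]],"delta_rot":[[0,0,0]],"claw":[255]}' | sed -n '1,2p;4p'|tr '\n' ' '; echo; done
```

```text
time_s: 8.8 eef_pos: [574.9, -133.7, 50.3] force: [-0.8, -0.3, -0.7] 
time_s: 8.9 eef_pos: [574.7, -132.7, 50.3] force: [-0.3, -0.4, -1.3] 
time_s: 9.0 eef_pos: [574.6, -131.7, 50.3] force: [-0.2, 0.7, 0.3] 
time_s: 9.1 eef_pos: [574.5, -130.7, 50.3] force: [-0.3, 0.2, 0.1] 
time_s: 9.2 eef_pos: [574.4, -130.2, 50.4] force: [-0.0, -6.5, -1.3] 
time_s: 9.3 eef_pos: [574.4, -129.9, 50.4] force: [0.4, -8.6, -2.1]
```

```bash
for i in 1 2 3 4 5 6 7 8; do python3 -m crank '{"dp":[[-0.014,0.1,0]],"delta_rot":[[0,0,0]],"claw":[255]}' | sed -n '1,2p;4p'|tr '\n' ' '; echo; done
```

```text
time_s: 9.4 eef_pos: [574.3, -129.1, 50.4] force: [1.1, -6.9, -2.6] 
time_s: 9.5 eef_pos: [574.1, -127.8, 50.4] force: [0.7, -5.5, -0.7] 
time_s: 9.6 eef_pos: [573.9, -126.5, 50.4] force: [-0.3, -3.1, -0.9] 
time_s: 9.7 eef_pos: [573.7, -125.0, 50.3] force: [0.8, -2.9, -0.2] 
time_s: 9.8 eef_pos: [573.4, -123.6, 50.3] force: [0.6, -1.2, -1.1] 
time_s: 9.9 eef_pos: [573.3, -122.4, 50.3] force: [0.2, -0.2, -0.2] 
time_s: 10.0 eef_pos: [573.1, -121.3, 50.3] force: [-0.7, -0.5, -0.2] 
time_s: 10.1 eef_pos: [573.0, -120.4, 50.3] force: [0.8, 0.5, 0.8]
```

First click, at -123 as predicted (off contact -130.4, snap 7 mm on). On to the second.

```bash
for i in 1 2 3 4 5 6 7 8 9 10 11 12; do python3 -m crank '{"dp":[[-0.014,0.1,0]],"delta_rot":[[0,0,0]],"claw":[255]}' | sed -n '1,2p;4p'|tr '\n' ' '; echo; done
```

```text
time_s: 10.2 eef_pos: [572.9, -119.5, 50.3] force: [-0.4, 0.1, 0.6] 
time_s: 10.3 eef_pos: [572.8, -118.6, 50.3] force: [0.7, -0.3, -0.1] 
time_s: 10.4 eef_pos: [572.6, -117.7, 50.3] force: [-0.3, 0.4, 0.1] 
time_s: 10.5 eef_pos: [572.5, -116.7, 50.3] force: [-0.0, -0.2, 0.6] 
time_s: 10.6 eef_pos: [572.5, -116.1, 50.4] force: [-0.3, -4.7, 0.2] 
time_s: 10.7 eef_pos: [572.4, -115.6, 50.4] force: [0.4, -7.7, -1.5] 
time_s: 10.8 eef_pos: [572.2, -114.8, 50.4] force: [-0.2, -5.6, -0.5] 
time_s: 10.9 eef_pos: [572.1, -113.6, 50.4] force: [0.3, -4.7, -0.5] 
time_s: 11.0 eef_pos: [571.9, -112.3, 50.3] force: [-0.5, -3.2, -1.5] 
time_s: 11.1 eef_pos: [571.7, -110.8, 50.3] force: [-0.6, -2.3, 0.1] 
time_s: 11.2 eef_pos: [571.5, -109.5, 50.3] force: [-0.6, -0.6, 0.4] 
time_s: 11.3 eef_pos: [571.3, -108.4, 50.3] force: [-0.5, -0.4, 0.6]
```

Second click at -109.5. Now to the third: I expect contact near -102.6 and the snap near -95.7, and I'll stop at about -95.

```bash
for i in 1 2 3 4 5 6 7 8 9 10 11; do python3 -m crank '{"dp":[[-0.014,0.1,0]],"delta_rot":[[0,0,0]],"claw":[255]}' | sed -n '1,2p;4p'|tr '\n' ' '; echo; done
```

```text
time_s: 11.4 eef_pos: [571.2, -107.3, 50.3] force: [-0.0, -0.7, -0.3] 
time_s: 11.5 eef_pos: [571.0, -106.4, 50.3] force: [0.2, -0.1, 0.2] 
time_s: 11.6 eef_pos: [570.9, -105.5, 50.2] force: [-0.3, 0.9, -0.2] 
time_s: 11.7 eef_pos: [570.8, -104.6, 50.3] force: [0.4, -0.2, 0.4] 
time_s: 11.8 eef_pos: [570.7, -103.6, 50.3] force: [0.0, 1.5, 0.8] 
time_s: 11.9 eef_pos: [570.5, -102.7, 50.3] force: [0.2, -0.7, 0.2] 
time_s: 12.0 eef_pos: [570.5, -102.2, 50.4] force: [-0.6, -4.6, -0.1] 
time_s: 12.1 eef_pos: [570.4, -101.7, 50.4] force: [-0.8, -6.8, -1.5] 
time_s: 12.2 eef_pos: [570.3, -100.8, 50.4] force: [0.8, -5.2, -0.6] 
time_s: 12.3 eef_pos: [570.1, -99.5, 50.4] force: [0.9, -3.9, -1.1] 
time_s: 12.4 eef_pos: [569.9, -98.2, 50.3] force: [0.4, -3.4, -0.9]
```

```bash
for i in 1 2 3; do python3 -m crank '{"dp":[[-0.014,0.1,0]],"delta_rot":[[0,0,0]],"claw":[255]}' | sed -n '1,2p;4p'|tr '\n' ' '; echo; done; python3 -m crank '{"dp":[[0,0,0]],"delta_rot":[[0,0,0]],"claw":[255]}'
```

```text
time_s: 12.5 eef_pos: [569.7, -96.8, 50.3] force: [0.3, -1.6, 0.3] 
time_s: 12.6 eef_pos: [569.5, -95.5, 50.3] force: [-0.4, -1.4, 0.7] 
time_s: 12.7 eef_pos: [569.3, -94.4, 50.3] force: [0.4, -1.1, 0.4] 
time_s: 12.8
eef_pos: [569.3, -94.3, 50.3]
ee_rot: [-0.0, 0.997, 0.071, -0.0]
force: [-0.3, 0.2, 0.1]
grip_width: 0.001
```

Third click, with zero force after it. I'll retreat, lift clear, and check by camera.

```bash
python3 -m crank '{"dp":[[0.14,-1,0],[0.28,-2,0],[0.14,-1,1],[0,0,3],[0,-2,4],[0,-4,2],[-2,-4.5,0],[-2,-4.5,0],[-2,-4.5,0],[-2,-4.5,0]],"delta_rot":[[0,0,0],[0,0,0],[0,0,0],[0,0,0],[0,0,0],[0,0,0],[0,0,0],[0,0,0],[0,0,0],[0,0,0]],"claw":[255,255,255,255,255,255,255,255,255,255]}'
python3 -m crank '{"dp":[[-3,-3,0],[-3,-3,0],[0,0,0],[0,0,0]],"delta_rot":[[0,0,0],[0,0,0],[0,0,0],[0,0,0]],"claw":[255,255,255,255]}'
python3 - <<'E'
from h import *
for c in ("side","top"):
    p,d=capture(c)
    b=(slice(140,270),slice(250,410)) if c=="side" else (slice(120,240),slice(250,410))
    cv2.imwrite(f"pics/{c}4z.png",cv2.resize(p[b][:,:,::-1],None,fx=4.6,fy=4.6,interpolation=2))
    for q in pinpoint(c,"lever_top")[:1]: print(c,q,px2w(c,*q["centre"],z=64))
    for q in masks_of(c,"lever_top")[:1]:
        v,u=np.nonzero(q["region"]&(d>0)); P=np.array([px2w(c,x,y,depth=d[y,x]) for x,y in zip(u,v)]); P=P[P[:,2]>60]; print(c,q["p"],P.mean(0),P.min(0),P.max(0))
E
```

```text
time_s: 13.8
eef_pos: [493.9, -376.8, 151.2]
ee_rot: [0.0, 0.997, 0.071, 0.0]
force: [0.7, 0.4, 0.4]
grip_width: 0.001
time_s: 14.2
eef_pos: [434.6, -435.4, 150.9]
ee_rot: [0.0, 0.998, 0.07, 0.0]
force: [0.8, 0.4, 0.9]
grip_width: -0.0
side {'centre': [317.3, 226.5], 'p': 0.5} [565.80124132 -79.08900611  64.        ]
side 0.41 [569.21308857 -72.37069958  63.61958872] [556.38967324 -78.61978898  60.34075535] [581.5075136  -65.34673454  67.31023319]
top {'centre': [335.9, 208.0], 'p': 0.62} [570.51361464 -60.74043839  64.        ]
```

View pics/side4z.png

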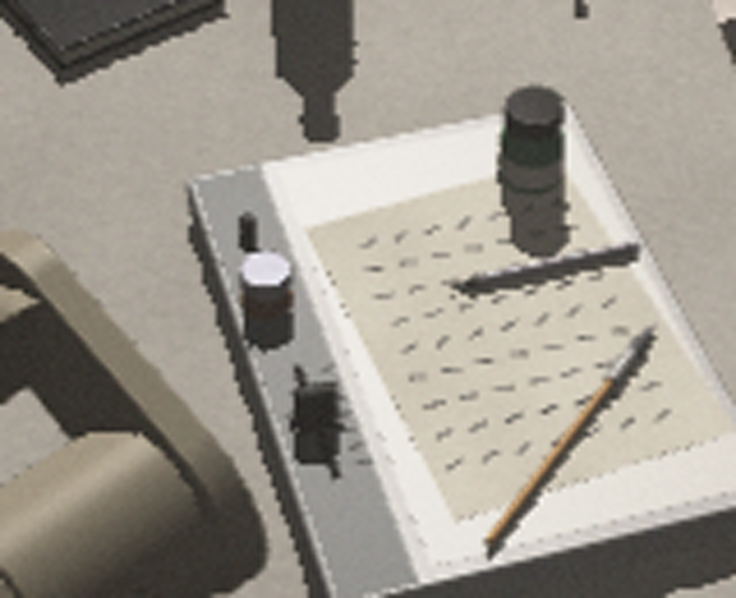

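View pics/top4z.png

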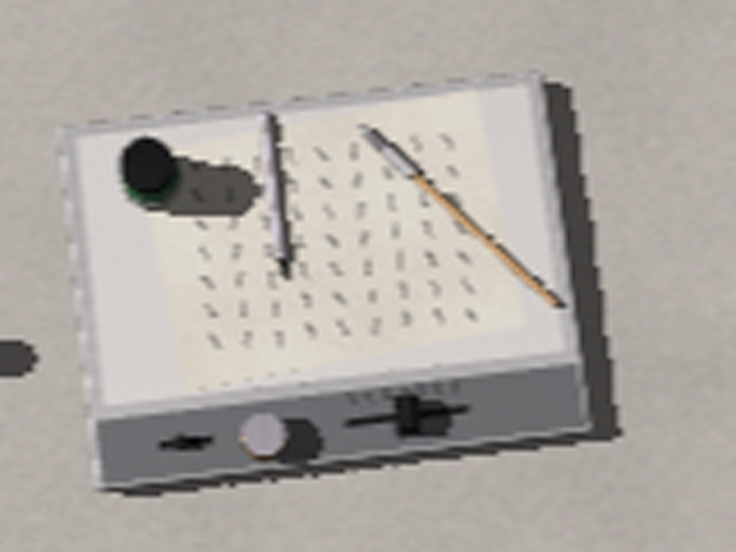

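Side and top views show the lever at the middle index mark (top zoom 408,415, with the marks spanning 352–455). The pot, stub, brush, pen and bottle are at the same pixels as before.

```bash
python3 -c "
from rig import *
s=sense();print(s['time_s'],s['force']);print(finish_job())"
```

```text
14.5 [-0.12090747 -0.6158548   0.53785993]
the job is handed in; nothing more can be done
None
```

The lever is resting in the third click, and I handed the job in at about 14.5 s.

**Off stop:** I pushed the lever back with the shut fingertip until it was on the stop. The force rose to about 16 N with no further motion.

**Clicks:** I went round to the other side and pushed in 1 mm steps. The releases came at y ≈ -123, -109.5 and -96 mm, each after a peak of about 7–9 N. I stopped about 12 mm short of where the fourth click would have begun. The force then read zero.

**Last checks:**
- **Side camera:** depth puts the lever's top at y ≈ -72 mm. I expected -70 mm for the third detent.
- **Top view:** the lever sits at the middle of the seven index lines, which is the third detent.
- **Disagreement:** the `pinpoint` network put the lever top at y ≈ -79 mm (side camera) and -61 mm (top camera), on either side of that. I relied on the feel, the depth reading and the index lines. The mask network returned nothing in the final top picture.
- **Rest of the table:** the stub, pot, bottle, brush and pen looked unmoved, and the robot was clear of everything. I did not recheck the notebook, cutter or water bottle in the final pictures, but the arm never went near them.

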